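# Check and seat a quarter-turn plug in the air block

## Robot

A 7-joint arm with a two-finger parallel gripper is mounted at the origin on a cart in front of the work surface, level with it; the furniture and walls round the work are solid. World frame = base frame: x ahead of the robot, y to its left, z up, the work surface at z = 0. Lengths are in m, angles in rad, forces in N, time in s.
With the tool pointing down it reaches from about 0.425 to 1.025 m from the base axis. Payload 9.4 kg.
Tool frame: the origin (TCP) lies on the front face of the gripper's body, between the roots of the fingers; the fingertips stand 73 mm ahead of it and the grasp point (between the pads) lies 54 mm ahead of it (robot.hold_point_z is the distance from the TCP to the grasp point, in m); y points along the fingers, z is the direction in which the jaws open and shut, and the axes are right-handed (so a half turn about y gives the same grasp; the last joint's range is limited). The gripper opens to 85 mm and grips with 20 to 120 N. Pads are 22 mm wide; open, the fingers measure 114 mm over their backs; the gripper's body (76 mm by 85 mm) begins 54 mm behind the grasp point. The pads swing forward as they close: fully open they stand 13 mm farther back than shut.
Start: joints at [1.201, 0.599, -0.003, 1.599, 0.002, 0.943, -0.08], TCP at [0.209, -0.694, 0.304] pointing down, gripper open.
Joint ranges: [-2.57, 2.57], [-0.35, 1.97], [-1.29, 1.29], [0.11, 2.56], [-1.05, 4.19], [0.11, 1.86], [-2.63, 2.63]. Speed limits (rad/s): [2.22, 2.22, 3.01, 3.01, 3.14, 3.14, 3.14].

## Interface

Orientations are given as [roll, pitch, yaw] about the fixed x, y, z axes, in that order (R = Rz(yaw) Ry(pitch) Rx(roll)).
In Python, from workcell import robot, cams gives the robot as it stands. Calls block until the motion is done:
- robot.goto(position, orientation): joint-space move of the TCP to a pose.
- robot.servo_line(position, ori=None, feed=0.15): straight line of the TCP; ori=None keeps the orientation; feed is the mean speed in m/s.
- robot.move_j(angles): joint-space move.
- robot.gripper_to(opening, squeeze=None): finger opening in m; squeeze is the grip in N (None keeps the last); returns when the fingers have stopped.
- robot.hold(seconds).
- robot.ik(position, orientation): joint angles nearest the present ones, or None.
- cams.read_camera(name): name is "side" or "top"; returns a dict with "frame" (400x640x3 uint8, blue, green, red), "z_map" (400x640 float32, m along the optical axis (not along the pixel's ray), 0 where there is no reading), "vertical_fov" (degrees; the focal length in pixels is half the picture's height over the tangent of half this angle, whatever the lens; pixels are square), "cx", "cy" (the principal point, pixels), "R" (3x3) and "t" (3): a world point X has camera coordinates R X + t. Camera axes: x right, y down, z forward; pixel columns grow to the right and rows downward; lengths in m; the calibration is good to about 2 mm. A picture is of the moment at which its call begins.
A pose or a line that the arm cannot do raises robot.MotionError and nothing moves.
- robot.close_job(): hands the job in, once; it reports no verdict.
Readings, each from a call of its own:
- robot.get_clock(): time.
- robot.get_joint_positions(): joint angles.
- robot.get_joint_velocities(): joint speeds.
- robot.get_tau(): joint torques, N m.
- robot.get_ee_pos(): TCP position.
- robot.get_eef_rot(): TCP orientation.
- robot.get_contact_force(): force on the tool from outside, world axes, zero at the start.
- robot.get_moment(): the same for the moment, N m.
- robot.get_gripper_width(): finger opening in m.
Only numpy, scipy, OpenCV 4.12 (cv2) and the standard library are available. Lean on these libraries where they do the work, as an engineer would, in place of code of your own. Each camera call takes 0.05 s, during which the arm holds its last target.

## Task

Pick up the quarter-turn plug by its wing bar and, keeping it upright and clear of the glass, hold its collar still in front of the inspection lens with the red dot squarely facing the glass about 3 cm away for a second, then turn it a quarter turn and show the yellow dot the same way. Then fit the plug in the air block: lower its lugs through the slots, push it down against the spring until the collar is flush on the block, and twist it clockwise (seen from above) a full quarter turn to the stop. Finish still gripping the plug and pressing it fully home, for it lifts if let go; never touch the lens and leave the things around undisturbed.

Things in the scene. Friction and masses are not known exactly. Their poses are not given: they have to be found in the camera images.
- plug: loose quarter-turn plug, 0.16 kg, 60 mm tall, upright on the desk; origin: centre of its underside, z up. From the origin up: stem 32 mm across with chamfered foot, 0 to 18 mm; collar 50 mm across, 18 to 26 mm; black wing bar, 26 to 60 mm. Two brass lugs on the stem at +x and -x: 8 mm wide, 0 to 6 mm high, reaching 22 mm from the axis. It starts with +x roughly away from the robot.
- plug_grip (a point): middle of the wing bar, on the plug's axis, 43 mm above its underside. The bar is 44 mm long along the plug's x, 14 mm thick along y (grip across this) and 34 mm high
- plug_red (a point): the red dot: on the collar's edge, 26 mm from the plug's axis along its +x (over one lug), 22 mm above its underside
- plug_yellow (a point): the yellow dot: on the collar's edge, 26 mm from the plug's axis along its +y (a quarter turn counterclockwise from red, seen from above), 22 mm above its underside
- lens: fixed inspection lens: round foot 68 mm across, thin upright, upright black ring 54 mm across with glass, 137 mm tall in all. Origin: centre of the foot's underside, straight below the glass. The glass centre is 110 mm above the desk; the side used faces along the lens's -x, roughly to the robot.
- lens_focus (a point): the viewing point: 30 mm in front of the glass centre (along the lens's -x), 110 mm above the desk. A dot is shown when it is held here, pointing along the lens's +x at the glass, with the plug upright behind it.
- socket: fixed grey air block with steel top: square foot 96 x 96 x 12 mm, barrel 76 mm across, brass hose nipple low on its +x side. Origin: centre of its underside, z up; top face 55 mm above it. Stops inside bar a counterclockwise turn of the plug and end the clockwise turn about 90 degrees from the slots, with the lugs at the green marks (+y and -y). Arrows show the turn.
- socket_mouth (a point): centre of the mouth in the block's top face: round hole 35 mm across with two slots, 11.5 mm wide, reaching 24 mm from the axis at the block's +x and -x (blue marks). The plug enters either way round, its x axis along the block's x axis. The top plate is 8 mm thick; the lugs can turn only below it.
- plunger (a joint): spring plunger in the mouth, m of downward travel: 0 at rest (an inserted plug sits on it with the collar 11 mm proud), 0.011 when the plug is fully home, collar flush on the top face. The lugs clear the plate from 0.007. Spring 3 N at 0, about 10 N at 0.011. A locked plug that is let go rises until this reads about 0.007.
- pigment_jar: bystander: grey jar with ribbed lid, 47 x 47 x 88 mm, origin at its underside
- wax_block: bystander: cream wax block, 30 x 44 x 26 mm, origin at its underside
- tape_measure: bystander: yellow tape measure, 35 x 72 x 62 mm, origin at its underside
- rubbing_stone: bystander: greenish rubbing stone, 41 x 101 x 25 mm, origin at its underside
Not all that is in view belongs to the job. Leave any purple look-alike of the plug alone. What is shaped like the lens but orange is not meant.

How it is judged:
On the way, in this order (a step that is already met when the one before it is completed fails the run):
1. the plug, held upright, shows its red dot to the lens (within 20 mm of the viewing point, facing the glass within 17 degrees) (distance between plug_red and lens_focus below 0.02 m and angle between the x axis of plug and the x axis of lens, either way round below 0.3 rad and x of plug in the frame of lens below -0.042 m and angle between plug's own z axis and vertical below 0.3 rad and contact force between the fingers and plug above 1 N), for 0.5 s.
2. the plug shows its yellow dot the same way (distance between plug_yellow and lens_focus below 0.02 m and angle between the y axis of plug and the x axis of lens, either way round below 0.3 rad and x of plug in the frame of lens below -0.042 m and angle between plug's own z axis and vertical below 0.3 rad and contact force between the fingers and plug above 1 N), for 0.5 s.
3. the plug is in the mouth with its lugs in line with the slots and pushed down against the spring (horizontal distance between plug and socket below 0.005 m and angle between the x axis of plug and the x axis of socket, either way round below 0.3 rad and value of joint plunger above 0.0065 m), for 0.1 s.
At the end, for the whole second after the job is handed in: The plug is gripped by the fingers (over 2 N) and pressed home in the air block: plunger over 9.5 mm down, collar within 1.8 mm of the top face, axis within 4 mm of the mouth's, lugs within 15 degrees of the green marks after the quarter turn, upright and still (value of joint plunger above 0.0095 m and z of plug in the frame of socket below 0.0388 m and horizontal distance between plug and socket below 0.004 m and angle between the x axis of plug and the y axis of socket, either way round below 0.26 rad and angle between plug's own z axis and vertical below 0.08 rad and contact force between the fingers and plug above 2 N and linear speed of plug below 0.01 m/s); the arm keeps its last pose, push and grip.
It fails at once if the lens is touched (contact force between lens and anything else above 1 N).
It fails at once if a bystander is moved more than 25 mm (distance of any of pigment_jar, wax_block, tape_measure, rubbing_stone from where it was at the start of the episode above 0.025 m).
It also fails if it takes over 51 s, if anything falls off the work surface, if the arm or the gripper's body presses on something with over 40 N, if the wrist force passes 120 N, or if a joint passes its speed limit or range.

## Working session

There is one attempt and no reset: what is moved stays moved. The work goes in short steps, each a Python script; the robot and the scene stay as the last script left them, time stands still between calls to the robot, and variables do not carry over. Pictures are saved under pics/ and viewed, and the job is handed in when it is done.

```bash
ls; mkdir -p pics; python3 - <<'E'
from workcell import robot,cams
import cv2,numpy as np
for n in ("side","top"):
    d=cams.read_camera(n); cv2.imwrite(f"pics/{n}0.png",d["frame"]); np.savez(f"{n}0.npz",**d)
    print(n,d["vertical_fov"],d["cx"],d["cy"],-np.array(d["R"]).T@d["t"],np.round(d["R"],3).tolist(),(d["z_map"]>0).mean())
print(robot.get_clock(),robot.get_ee_pos(),robot.get_eef_rot(),robot.hold_point_z)
E
```

```text
pics
side 52.53865567794383 318.9749461520433 199.39198243580023 [0.31938299 0.87831836 0.47386054] [[-0.968, -0.252, 0.003], [-0.099, 0.367, -0.925], [0.232, -0.896, -0.38]] 0.995859375
top 51.271745070797266 318.39699386497784 199.35210932614962 [ 0.49213279 -0.01365448  1.0857114 ] [[0.018, -1.0, 0.014], [-0.999, -0.018, -0.032], [0.032, -0.013, -0.999]] 0.99603125
0.1 [ 0.20912847 -0.69385994  0.30308963] [-1.57217981e+00 -1.58265598e-04 -2.84877779e+00] 0.0539
```

View pics/side0.png

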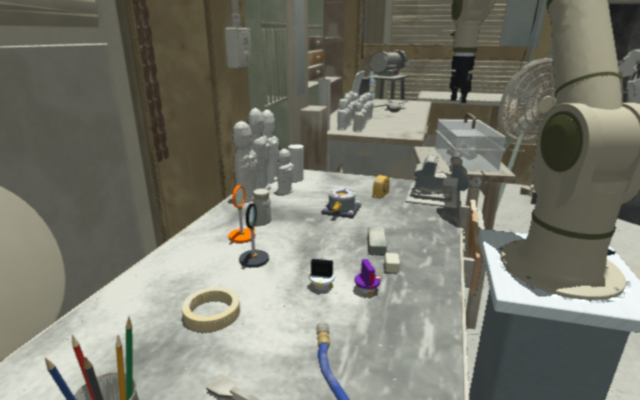

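View pics/top0.png

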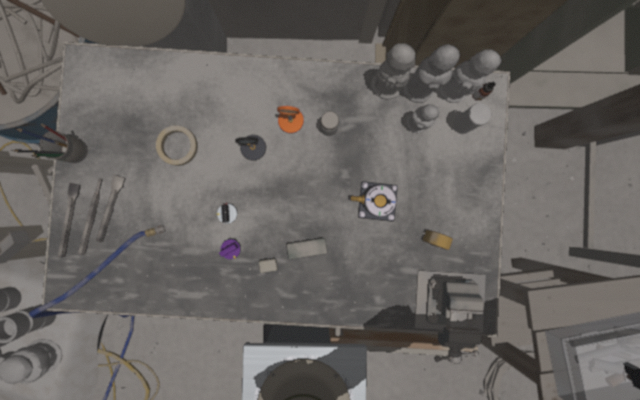

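The top view shows the plug at (227,213), the purple look-alike at (231,249), the lens at (252,147), the orange decoy at (290,118) and the block at (380,201), with its nipple pointing left at (355,199). I'll zoom in on the details.

```bash
cat > H.py <<'E'
import numpy as np,cv2
def load(n):
    return dict(np.load(n+".npz"))
def f(d): return d["frame"].shape[0]/2/np.tan(np.radians(float(d["vertical_fov"]))/2)
def ray(d,u,v):
    F=f(d); R=d["R"]; C=-R.T@d["t"]
    r=R.T@np.array([(u-d["cx"])/F,(v-d["cy"])/F,1.0]); return C,r
def onz(d,u,v,z):
    C,r=ray(d,u,v); return C+r*(z-C[2])/r[2]
def proj(d,X):
    p=d["R"]@np.asarray(X)+d["t"]; F=f(d); return p[:2]/p[2]*F+[d["cx"],d["cy"]]
def cloud(d):
    F=f(d); v,u=np.mgrid[:400,:640]; z=d["z_map"]
    P=np.stack([(u-d["cx"])/F*z,(v-d["cy"])/F*z,z],-1)
    return (P-d["t"])@d["R"]
def crop(d,u0,v0,w,h,s):
    return cv2.resize(d["frame"][v0:v0+h,u0:u0+w],None,fx=s,fy=s,interpolation=cv2.INTER_CUBIC)
E
python3 - <<'E'
from H import *
t=load("top0");s=load("side0")
a=crop(t,200,125,65,70,6); b=crop(t,203,190,65,70,6)
cv2.imwrite("pics/c1.png",np.hstack([a,b]))
cv2.imwrite("pics/c2.png",crop(t,340,170,80,60,8))
cv2.imwrite("pics/c3.png",np.hstack([crop(s,225,180,60,90,6),crop(s,300,240,60,90,6)]))
E
```

```text
(no output)
```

View pics/c1.png

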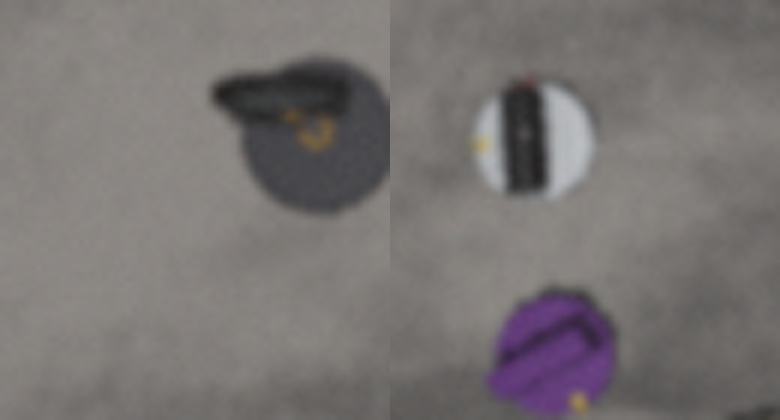

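View pics/c2.png

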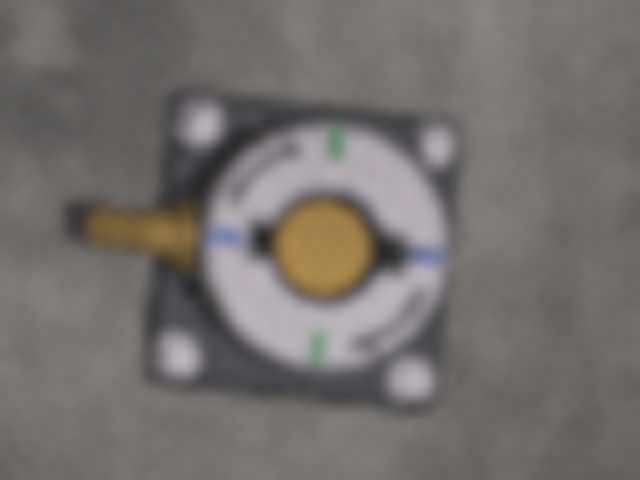

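View pics/c3.png

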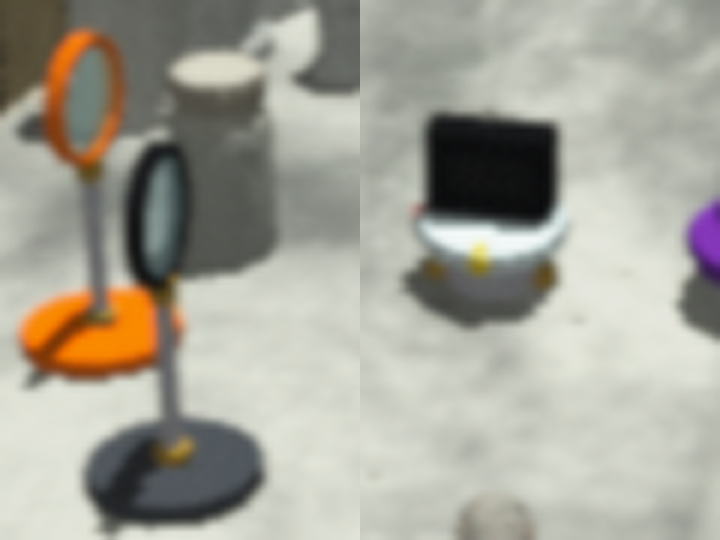

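```bash
python3 - <<'E'
from H import *
t=load("top0");s=load("side0")
def hsv(d): return cv2.cvtColor(d["frame"],cv2.COLOR_BGR2HSV)
def cen(m):
    n,l,st,c=cv2.connectedComponentsWithStats(m.astype(np.uint8)); return [(st[i,4],c[i]) for i in range(1,n) if st[i,4]>=3]
for n,d in (("top",t),("side",s)):
    W=cloud(d); np.save(n+"W.npy",W)
    c0=onz(t,252,147,0)
    m=(np.hypot(W[...,0]-c0[0],W[...,1]-c0[1])<.07)
    for lo,hi in ((.003,.03),(.088,.15)):
        q=W[m&(W[...,2]>lo)&(W[...,2]<hi)]
        if len(q)<5: continue
        x,y=q[:,0],q[:,1]; c,A=np.cov(x,y),None
        w,v=np.linalg.eigh(c)
        print(n,lo,len(q),q.mean(0).round(4),q.min(0).round(3),q.max(0).round(3),"minor sd",np.sqrt(w).round(4),"major yaw",np.degrees(np.arctan2(v[1,1],v[0,1])).round(1))
        if lo<.01: print(" foot minEnclosing",cv2.minEnclosingCircle(q[:,:2].astype(np.float32)), "z",np.median(q[:,2]))
# plug
H=hsv(t)
W=np.load("topW.npy")
c0=onz(t,227,213,.026)
near=np.hypot(W[...,0]-c0[0],W[...,1]-c0[1])<.045
g=(H[...,2]>140)&near; 
dk=(H[...,2]<75)&near&(W[...,2]>.03)
pl=near&(W[...,2]>.012)
print("plug c0",c0,"tallies",g.sum(),dk.sum(),pl.sum())
u=np.argwhere(pl)[:,::-1].astype(np.float32); (cc,r)=cv2.minEnclosingCircle(u); print("plug circle px",cc,r,onz(t,*cc,.026))
rr=cv2.minAreaRect(np.argwhere(dk)[:,::-1].astype(np.float32)); print("bar",rr,onz(t,*rr[0],.06)); print("bar z",np.median(W[dk][:,2]))
box=cv2.boxPoints(rr); P=np.array([onz(t,*b,.06) for b in box]); print(P.round(4).tolist())
# side yellow, red for plug
Hs=hsv(s)
for nm,m,H_,d in (("side",None,Hs,s),("top",None,H,t)):
    ye=(H_[...,0]>20)&(H_[...,0]<33)&(H_[...,1]>120); re=((H_[...,0]<6)|(H_[...,0]>172))&(H_[...,1]>90)
    pr=proj(d,[c0[0],c0[1],.022])
    for k,mm in (("y",ye),("r",re)):
        for a,c in cen(mm):
            if np.hypot(*(c-pr))<28: print(nm,k,a,c.round(2),onz(d,*c,.022).round(4))
# socket
gr=(H[...,0]>45)&(H[...,0]<85)&(H[...,1]>60); bl=(H[...,0]>100)&(H[...,0]<125)&(H[...,1]>60)
for k,mm in (("green",gr),("blue",bl)):
    for a,c in cen(mm):
        if np.hypot(*(c-[380,201]))<30: print(k,a,c.round(2),onz(t,*c,.055).round(4))
E
```

```text
top 0.003 520 [0.6546 0.1434 0.0086] [0.592 0.08  0.003] [0.729 0.217 0.03 ] minor sd [0.0216 0.0246] major yaw 140.0
 foot minEnclosing ((0.6607699990272522, 0.14817416667938232), 0.06971155852079391) z 0.009052273402967638
top 0.088 144 [0.6587 0.144  0.1182] [0.654 0.118 0.089] [0.665 0.171 0.138] minor sd [0.0021 0.0148] major yaw 95.5
side 0.003 418 [0.6587 0.153  0.0095] [0.628 0.115 0.003] [0.695 0.182 0.03 ] minor sd [0.0166 0.0171] major yaw 178.8
 foot minEnclosing ((0.6619595289230347, 0.148192897439003), 0.034937258809804916) z 0.008957915948036375
side 0.088 216 [0.6599 0.1511 0.1128] [0.654 0.121 0.088] [0.665 0.175 0.137] minor sd [0.0019 0.0165] major yaw 93.2
plug c0 [0.48773082 0.20345849 0.026     ] tallies 159 99 319
plug circle px (226.75, 213.25) 10.277502059936523 [0.48708658 0.20407428 0.026     ]
bar ((224.9329071044922, 212.89633178710938), (16.343868255615234, 5.852870941162109), 83.6598129272461) [0.48803591 0.20155314 0.06      ]
bar z 0.058945679916020746
[[0.507, 0.2114, 0.06], [0.5088, 0.1972, 0.06], [0.4691, 0.1918, 0.06], [0.4673, 0.2059, 0.06]]
side y 6 [319.17 283.83] [0.4856 0.232  0.022 ]
side y 5 [330.4 285.8] [0.463  0.2329 0.022 ]
blue 4 [393.  201.5] [ 0.5237 -0.2122  0.055 ]
```

```bash
python3 - <<'E'
from H import *
t=load("top0");s=load("side0");W=np.load("topW.npy");S=np.load("sideW.npy")
pix=lambda u0,v0,k,x,y:(u0+(x+.5)/k-.5,v0+(y+.5)/k-.5)
M={k:onz(t,*pix(340,170,8,*p),.055) for k,p in dict(bx=(224,236),bX=(428,256),gt=(336,143),gb=(318,349)).items()}
for k in M: print(k,M[k].round(4))
print("mean b",(M['bx']+M['bX'])/2,"mean g",(M['gt']+M['gb'])/2)
d=M['bx']-M['bX'];print("x yaw",np.degrees(np.arctan2(d[1],d[0])), np.linalg.norm(d)); d=M['gt']-M['gb'];print("green yaw",np.degrees(np.arctan2(d[1],d[0])),np.linalg.norm(d))
c=(M['gt']+M['gb'])/2
for n,w in (("top",W),("side",S)):
    m=(np.hypot(w[...,0]-c[0],w[...,1]-c[1])<.06)&(w[...,2]>.046)&(w[...,2]<.065)
    q=w[m].astype(np.float32); print(n,m.sum(),cv2.minEnclosingCircle(q[:,:2]),np.median(q[:,2]))
    if n=="top":
        u=np.argwhere(m)[:,::-1].astype(np.float32)
        hull=cv2.convexHull(u); e=cv2.fitEllipse(hull); print("ell",e,onz(t,*e[0],.055))
# sockets silhouettes; plug dots
for k,p,z in (("red",(527-390,84),.022),("yel",(481-390,145),.022)): print(k,onz(t,*pix(203,190,6,*p),z).round(4))
# collar ellipse from bright pixels
H=cv2.cvtColor(t["frame"],cv2.COLOR_BGR2HSV); 
near=np.zeros((400,640),bool); near[198:230,212:244]=1
m=(near&((W[...,2]>.014))).astype(np.uint8)
e=cv2.fitEllipse(cv2.convexHull(np.argwhere(m)[:,::-1].astype(np.float32)));print("collar ell",e,onz(t,*e[0],.026))
q=W[near&(W[...,2]>.052)&(W[...,2]<.07)]; rr=cv2.minAreaRect(q[:,:2].astype(np.float32)); print("bar top cloud",rr,len(q))
q=S[(np.hypot(S[...,0]-.4875,S[...,1]-.2025)<.04)&(S[...,2]>.032)]; rr=cv2.minAreaRect(q[:,:2].astype(np.float32)); print("bar side cloud",rr,len(q)); a=q[np.abs(q[:,2]-.043)<.008]; p=np.polyfit(a[:,0],a[:,1],1);print("face slope deg",np.degrees(np.arctan(p[0])),a.mean(0))
# desk check
print("desk z",np.median(W[180:195,215:240,2]),np.median(S[300:320,300:330,2]))
E
```

```text
bx [ 0.5286 -0.149   0.055 ]
bX [ 0.5235 -0.2124  0.055 ]
gt [ 0.5581 -0.1834  0.055 ]
gb [ 0.4941 -0.1786  0.055 ]
mean b [ 0.52604536 -0.1806902   0.055     ] mean g [ 0.52608495 -0.180993    0.055     ]
x yaw 85.45316976784143 0.06363239197679967
green yaw -4.252610313833107 0.06415007267496908Traceback (most recent call last):
  File "<stdin>", line 11, in <module>
cv2.error: OpenCV(4.12.0) /io/opencv/modules/imgproc/src/shapedescr.cpp:201: error: (-215:Assertion failed) count >= 0 && (depth == CV_32F || depth == CV_32S) in function 'minEnclosingCircle'
```

```bash
python3 - <<'E'
from H import *
t=load("top0");s=load("side0");W=np.load("topW.npy");S=np.load("sideW.npy")
pix=lambda u0,v0,k,x,y:(u0+(x+.5)/k-.5,v0+(y+.5)/k-.5)
c=np.array([.526,-.181])
for n,w in (("top",W),("side",S)):
    m=(np.hypot(w[...,0]-c[0],w[...,1]-c[1])<.045)&(w[...,2]>.046)&(w[...,2]<.065)
    q=np.ascontiguousarray(w[m][:,:2]).astype(np.float32); print(n,m.sum(),cv2.minEnclosingCircle(q.reshape(-1,1,2)),np.median(w[m][:,2]))
for k,p,z in (("red",(527-390,84),.022),("yel",(481-390,145),.022)): print(k,onz(t,*pix(203,190,6,*p),z).round(4))
near=np.zeros((400,640),bool); near[198:230,212:244]=1
m=near&(W[...,2]>.014)
e=cv2.fitEllipse(cv2.convexHull(np.argwhere(m)[:,::-1].astype(np.float32)));print("collar ell",e,onz(t,*e[0],.026))
def mar(q): return cv2.minAreaRect(np.ascontiguousarray(q[:,:2]).astype(np.float32).reshape(-1,1,2))
q=W[near&(W[...,2]>.052)&(W[...,2]<.07)]; print("bar top cloud",mar(q),len(q))
q=S[(np.hypot(S[...,0]-.4875,S[...,1]-.2025)<.04)&(S[...,2]>.032)]; print("bar side cloud",mar(q),len(q)); a=q[np.abs(q[:,2]-.043)<.008]; p=np.polyfit(a[:,0],a[:,1],1);print("face slope deg",np.degrees(np.arctan(p[0])),a.mean(0))
print("desk z",np.median(W[180:195,215:240,2]),np.median(S[300:320,300:330,2]))
from workcell import robot
from scipy.spatial.transform import Rotation as Ro
print(Ro.from_euler('xyz',robot.get_eef_rot()).as_matrix().round(3))
E
```

```text
top 655 ((0.5257951021194458, -0.1809779405593872), 0.03839850798249245) 0.054420904980981684
side 264 ((0.5270369648933411, -0.17822161316871643), 0.040697067975997925) 0.053396591110268524
red [0.5116 0.2089 0.022 ]
yel [0.4854 0.2277 0.022 ]
collar ell ((229.22683715820312, 212.77362060546875), (20.15273666381836, 26.303510665893555), 83.46041870117188) [0.48840443 0.19784662 0.026     ]
bar top cloud ((0.4865669906139374, 0.2046014964580536), (0.04250141233205795, 0.01496558915823698), 4.502390384674072) 107
bar side cloud ((0.48842504620552063, 0.20782263576984406), (0.044212594628334045, 0.01630738377571106), 1.9674713611602783) 338
face slope deg 6.046972988913324 [0.4871233  0.21219908 0.04318694]
desk z -0.00030364480788560574 -0.0008415679709576941
[[-0.957 -0.001  0.289]
 [-0.289  0.001 -0.957]
 [ 0.    -1.    -0.001]]
```

```bash
cat > P.py <<'E'
import numpy as np
from scipy.spatial.transform import Rotation as Ro
from workcell import robot,cams
def ori(phi):
    p=np.radians(phi); c,s=np.cos(p),np.sin(p)
    M=np.array([[s,0,c],[-c,0,s],[0,-1,0]]); return Ro.from_matrix(M).as_euler('xyz').tolist()
def st(m=""):
    print(m,"t",round(robot.get_clock(),2),"p",np.round(robot.get_ee_pos(),4),"w",round(robot.get_gripper_width(),4),"F",np.round(robot.get_contact_force(),1),"M",np.round(robot.get_moment(),2))
L=np.array([.6595,.148]); LY=4.; SC=np.array([.526,-.181]); SX=85.6
def snap(n,tag):
    import cv2
    d=cams.read_camera(n); np.savez(f"{n}{tag}.npz",**d); cv2.imwrite(f"pics/{n}{tag}.png",d["frame"])
lx=np.array([np.cos(np.radians(LY)),np.sin(np.radians(LY))])
AX=L-lx*.056   # plug axis when dot at focus
E
python3 - <<'E'
from P import *
for p,phi in (([.487,.204,.25],95),([.487,.204,.103],95),([*AX,.191],94),([*AX,.191],4),([*SC,.25],-4.4),([*SC,.13],-4.4),([*SC,.13],-94.4),([*SC,.13],-99)):
    q=robot.ik(p,ori(phi)); print(np.round(p,3),phi,None if q is None else np.round(q,2))
E
```

```text
[0.487 0.204 0.25 ] 95 [ 0.19  0.64 -1.03  2.06  0.73  0.87  0.39]
[0.487 0.204 0.103] 95 [-0.15  0.74 -0.53  2.17  0.87  0.46  0.29]
[0.604 0.144 0.191] 94 [ 0.16  0.72 -0.75  1.91  0.69  0.79  0.66]
[0.604 0.144 0.191] 4 [-0.07  0.64 -0.38  1.92  0.38  0.65 -0.62]
[ 0.526 -0.181  0.25 ] -4.4 [ 0.49  0.49 -0.37  2.02  0.27  0.67 -0.13]
[ 0.526 -0.181  0.13 ] -4.4 [ 0.41  0.66 -0.26  2.11  0.4   0.42 -0.25]
[ 0.526 -0.181  0.13 ] -94.4 [ 0.2   0.66  0.05  2.12 -0.08  0.37 -1.33]
[ 0.526 -0.181  0.13 ] -99 [ 0.19  0.66  0.06  2.12 -0.11  0.37 -1.39]
```

```bash
python3 - <<'E'
from P import *
robot.goto([.487,.204,.25],ori(95)); st("above")
robot.servo_line([.487,.204,.103],feed=.12); st("down")
snap("side","1")
E
```

```text
above t 3.39 p [0.4874 0.2034 0.2499] w 0.0856 F [-0.1  0.6 -0.4] M [-0.01 -0.01 -0.01]
down t 4.77 p [0.4872 0.2042 0.1035] w 0.0855 F [-0.3 -0.4 -0.2] M [-0.01  0.    0.04]
```

View pics/side1.png

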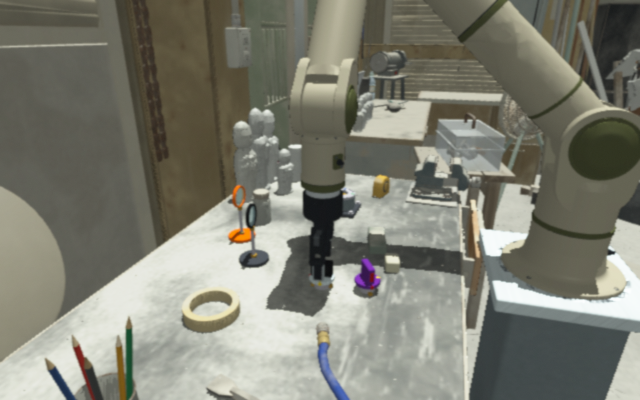

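The gripper straddles the plug at (320,285), clear of the purple look-alike at (368,280). I'll grip and lift.

```bash
python3 - <<'E'
from P import *
robot.gripper_to(.0,squeeze=70); st("grip")
p=robot.get_ee_pos()
robot.servo_line([p[0],p[1],.2],feed=.12); st("lift")
snap("side","2")
E
python3 - <<'E'
from H import *
d=load("side2"); cv2.imwrite("pics/c4.png",crop(d,275,190,90,100,6))
E
```

```text
grip t 5.47 p [0.487  0.204  0.1032] w 0.0131 F [-1.  -0.9  3. ] M [-0.14  0.08 -0.03]
lift t 6.43 p [0.4868 0.2036 0.1993] w 0.0131 F [-0.8 -0.1 -3. ] M [-0.04  0.05 -0.07]
```

View pics/c4.png

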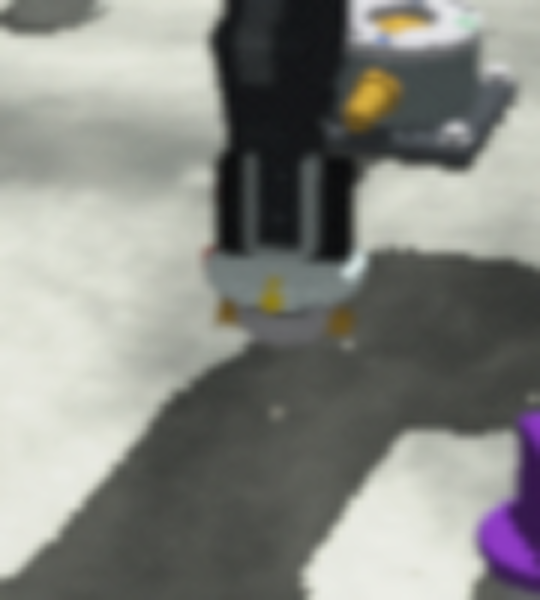

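```bash
python3 - <<'E'
from H import *
d=load("side2"); H=cv2.cvtColor(d["frame"],cv2.COLOR_BGR2HSV)
m=(H[...,0]>20)&(H[...,0]<33)&(H[...,1]>110); m[:, :300]=0; m[:,335:]=0; m[:225]=0;m[260:]=0
v,u=np.nonzero(m); w=H[...,1][m]; print(len(u)); c=(np.average(u,weights=w),np.average(v,weights=w)); print(c)
C,r=ray(d,*c); a=np.radians(5); ctr=np.array([.4868,.2036])
Y=ctr+.026*np.array([-np.sin(a),np.cos(a)])
X=C+r*(Y[1]-C[1])/r[1]; print("yellow at",X,"expected",Y,.0963+.022-.0)
E
python3 - <<'E'
from P import *
q=robot.get_joint_positions(); print(np.round(q,2))
robot.goto([*(AX-lx*.06),.195],ori(94)); st("pre")
robot.servo_line([*AX,.191],feed=.08); st("focus")
robot.hold(.3); snap("side","3"); snap("top","3"); st()
E
python3 - <<'E'
from H import *
d=load("side3"); t=load("top3"); cv2.imwrite("pics/c5.png",np.hstack([crop(d,225,170,70,100,6),crop(t,210,110,60,100,6)]))
E
```

```text
26
(np.float64(324.26285262325337), np.float64(241.490640653836))
yellow at [0.47679864 0.22950106 0.11500574] expected [0.48453395 0.22950106] 0.11829999999999999
[ 0.13  0.69 -0.95  2.1   0.83  0.78  0.3 ]
pre t 6.92 p [0.5441 0.1386 0.1939] w 0.0134 F [-0.6  1.8 -2.1] M [ 0.04  0.04 -0.02]
focus t 7.82 p [0.6031 0.1442 0.191 ] w 0.0127 F [ 0.2 -0.6 -1.7] M [0.02 0.02 0.  ]
 t 8.22 p [0.6036 0.144  0.1911] w 0.0128 F [-0.1  0.  -1.3] M [ 0.03 -0.    0.05]
```

View pics/c5.png

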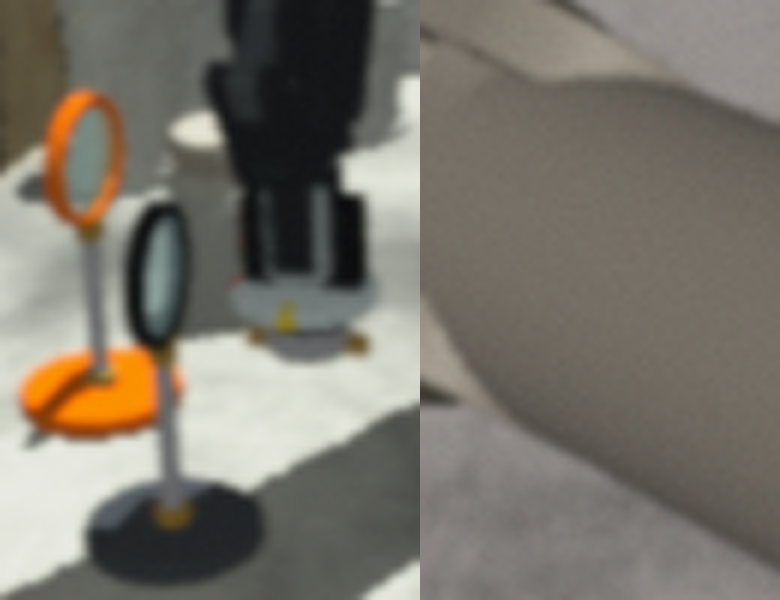

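```bash
python3 - <<'E'
from H import *
d=load("side3"); H=cv2.cvtColor(d["frame"],cv2.COLOR_BGR2HSV); W=cloud(d)
F=d["frame"].astype(int)
ax=np.array([.6036,.144])
near=np.hypot(W[...,0]-ax[0],W[...,1]-ax[1])<.035
for lo,hi in ((.085,.1),(.1,.105),(.105,.112),(.112,.117),(.117,.13)):
    q=W[near&(W[...,2]>lo)&(W[...,2]<hi)]
    if len(q): print(lo,len(q),q.min(0).round(4),q.max(0).round(4))
m=near&(W[...,2]>.07)&(W[...,2]<.15)
v,u=np.nonzero(m); print("lowest pts",W[m][:,2].min())
q=W[near&(W[...,2]>.106)&(W[...,2]<.114)]
A=np.c_[2*q[:,:2],np.ones(len(q))]; s=np.linalg.lstsq(A,(q[:,:2]**2).sum(1),rcond=None)[0]; print("circ",s[:2],np.sqrt(s[2]+s[0]**2+s[1]**2))
r=(q[:,:2]-ax); 
# fixed radius fit
from scipy.optimize import least_squares
print("R=25 fit",least_squares(lambda c:np.hypot(q[:,0]-c[0],q[:,1]-c[1])-.025,ax,loss="soft_l1",f_scale=.001).x)
y=(H[...,0]>22)&(H[...,0]<33)&(H[...,1]>150)&near&(W[...,2]>.1); print("yellow",y.sum(),W[y].mean(0),np.argwhere(y).mean(0))
# lens ring centre
C=cloud(load("side0")); m=(np.hypot(C[...,0]-.6595,C[...,1]-.148)<.04)&(C[...,2]>.08)&(C[...,2]<.15); q=C[m]; p=np.polyfit(q[:,1],q[:,0],1); print("ring slope deg",np.degrees(np.arctan(-p[0])),q.mean(0))
E
```

```text
0.085 92 [0.5831 0.1392 0.0869] [0.6264 0.1619 0.0999]
0.1 6 [0.5962 0.159  0.1   ] [0.6113 0.166  0.1046]
0.105 69 [0.5792 0.1358 0.1053] [0.6291 0.1735 0.112 ]
0.112 107 [0.5806 0.1302 0.1121] [0.6297 0.1746 0.117 ]
0.117 105 [0.5829 0.1411 0.1175] [0.6247 0.1657 0.1298]
lowest pts 0.08687753622255817
circ [0.60325705 0.14994985] 0.018983911872793763
R=25 fit [0.60527272 0.14294241]
yellow 3 [0.60136507 0.17202161 0.10943095] [223.66666667 272.33333333]
ring slope deg 3.08894527213783 [0.65975286 0.15084071 0.11068476]
```

Measured: the dot is about 0.11 m high, the plug axis is near (0.604,0.144), and it faces the glass squarely. I'll finish this hold, back off, turn, and show yellow.

```bash
python3 - <<'E'
from P import *
robot.hold(1.0)
robot.servo_line([*(AX-lx*.05),.191],feed=.1)
robot.goto([*(AX-lx*.05),.191],ori(4)); st("turned")
robot.servo_line([*AX,.191],feed=.08); robot.hold(.3); snap("side","4"); robot.hold(.9); st("yellow")
E
python3 - <<'E'
from H import *
d=load("side4"); cv2.imwrite("pics/c6.png",crop(d,225,170,80,100,6))
W=cloud(d); H=cv2.cvtColor(d["frame"],cv2.COLOR_BGR2HSV)
near=np.hypot(W[...,0]-.6036,W[...,1]-.144)<.035
for lo,hi in ((.085,.1),(.105,.117)):
    q=W[near&(W[...,2]>lo)&(W[...,2]<hi)]; print(lo,len(q),q.min(0).round(4),q.max(0).round(4))
E
```

```text
turned t 11.04 p [0.554  0.1407 0.1909] w 0.0125 F [ 0.  -0.1 -2. ] M [ 0.01 -0.01  0.05]
yellow t 13.07 p [0.6036 0.1441 0.191 ] w 0.0128 F [ 0.  -0.5 -1.5] M [-0.01 -0.04  0.05]
0.085 74 [0.5891 0.1404 0.0866] [0.6158 0.1673 0.0997]
0.105 174 [0.5792 0.1276 0.1053] [0.6303 0.1713 0.117 ]
```

View pics/c6.png

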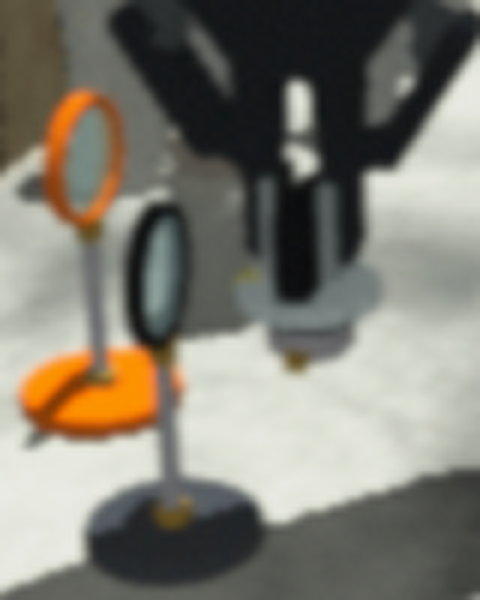

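```bash
python3 - <<'E'
from P import *
robot.servo_line([*(AX-lx*.06),.2],feed=.12)
robot.goto([*SC,.21],ori(SX-90)); st("above")
robot.servo_line([*SC,.166],feed=.08); robot.hold(.3); st("near"); snap("side","5"); snap("top","5")
E
python3 - <<'E'
from H import *
d=load("side5"); t=load("top5"); cv2.imwrite("pics/c7.png",np.hstack([crop(d,300,150,90,75,5),crop(t,330,160,75,75,5)]))
E
```

```text
above t 14.95 p [ 0.5267 -0.1794  0.2101] w 0.0129 F [ 0.3 -0.1 -2.6] M [0.03 0.01 0.02]
near t 15.95 p [ 0.5261 -0.1811  0.1664] w 0.0128 F [ 0.2  0.2 -1.9] M [ 0.   -0.01 -0.01]
```

View pics/c7.png

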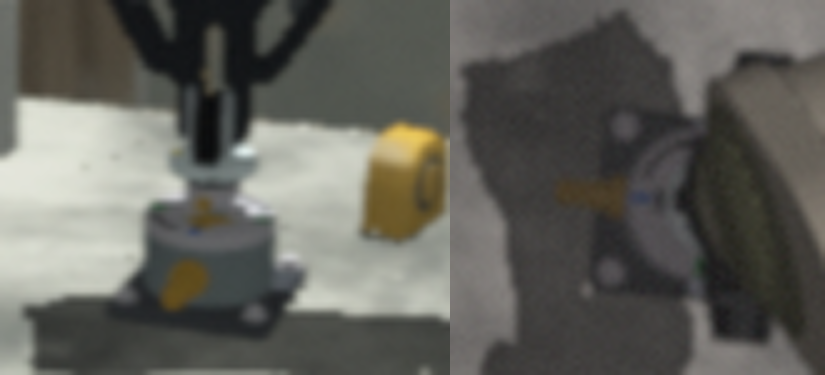

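The plug is above the mouth with its near lug over the blue mark (side crop, about (205,210)). I'll lower it in small steps while watching the force.

```bash
python3 - <<'E'
from P import *
for z in (.160,.157,.154,.151):
    robot.servo_line([*SC,z],feed=.03); st(z)
    if robot.get_contact_force()[2]>6: print("stop"); break
E
```

```text
0.16 t 16.4 p [ 0.5259 -0.1809  0.1597] w 0.0129 F [-0.   0.5 -2.1] M [ 0.02  0.01 -0.02]
0.157 t 16.65 p [ 0.5259 -0.1809  0.1568] w 0.013 F [ 0.4 -0.2 -2.4] M [ 0.05 -0.   -0.03]
0.154 t 16.9 p [ 0.5259 -0.181   0.1538] w 0.0127 F [ 0.1  0.3 -1.9] M [ 0.04 -0.01 -0.  ]
0.151 t 17.15 p [ 0.5263 -0.181   0.1511] w 0.0132 F [ 0.2 -1.1  1.4] M [-0.03 -0.09 -0.05]
```

```bash
python3 - <<'E'
from P import *
for z in (.147,.144,.142,.1405,.1395):
    robot.servo_line([*SC,z],feed=.03); st(z)
    if robot.get_contact_force()[2]>20: print("stop"); break
robot.hold(.3); st("held")
E
```

```text
0.147 t 17.43 p [ 0.5263 -0.181   0.1471] w 0.013 F [ 0.1 -1.   3.2] M [-0.05 -0.11  0.  ]
0.144 t 17.68 p [ 0.5262 -0.181   0.1441] w 0.0128 F [ 1.2 -0.9  5.1] M [-0.03 -0.1   0.02]
0.142 t 17.93 p [ 0.5262 -0.181   0.1423] w 0.0129 F [ 0.1 -0.2  6.8] M [-0.13 -0.09  0.05]
0.1405 t 18.18 p [ 0.5263 -0.181   0.1409] w 0.013 F [ 0.2 -0.8  7.1] M [-0.09 -0.05  0.  ]
0.1395 t 18.43 p [ 0.5263 -0.181   0.1402] w 0.0127 F [0.1 1.  9.9] M [-0.04  0.19 -0.02]
held t 18.73 p [ 0.5263 -0.181   0.1402] w 0.0129 F [ 0.3  0.1 10.6] M [-0.04  0.21  0.  ]
```

```bash
python3 - <<'E'
from P import *
robot.servo_line([*SC,.1382],feed=.03); st("pressed")
a=SX-90
for k in range(1,3):
    robot.goto([*SC,.1382],ori(a-10*k)); st(a-10*k); print(np.round(robot.get_joint_positions(),2))
E
```

```text
pressed t 18.98 p [ 0.5263 -0.181   0.1401] w 0.013 F [-2.9 -0.1 26.1] M [ 0.2   1.13 -0.03]
-14.400000000000006 t 19.23 p [ 0.5268 -0.181   0.1401] w 0.0128 F [-1.7  0.  25.1] M [ 0.11  0.86 -0.19]
[ 0.52  0.67 -0.43  2.09  0.58  0.49 -0.6 ]
-24.400000000000006 t 19.48 p [ 0.527  -0.181   0.1401] w 0.0127 F [-2.  -0.1 23.2] M [ 0.1   0.58 -0.18]
[ 0.49  0.66 -0.38  2.1   0.53  0.47 -0.72]
```

```bash
python3 - <<'E'
from P import *
from scipy.spatial.transform import Rotation as Ro
a=SX-90
for k in range(3,10):
    robot.goto([*SC,.1382],ori(a-10*k)); robot.hold(.1)
    z=Ro.from_euler('xyz',robot.get_eef_rot()).as_matrix()[:,2]; print("phi",np.degrees(np.arctan2(z[1],z[0])).round(1)); st(round(a-10*k,1))
    if abs(robot.get_moment()[2])>1.5: print("stop"); break
snap("side","6"); snap("top","6")
E
python3 - <<'E'
from H import *
d=load("side6"); t=load("top6"); cv2.imwrite("pics/c8.png",np.hstack([crop(d,300,150,90,75,5),crop(t,330,160,75,75,5)]))
E
```

```text
phi -34.4
-34.4 t 19.83 p [ 0.5272 -0.1811  0.1401] w 0.0131 F [-1.3 -0.6 23.7] M [ 0.07  0.58 -0.11]
phi -44.4
-44.4 t 20.18 p [ 0.5272 -0.1813  0.1401] w 0.0129 F [-0.8 -0.3 23.5] M [ 0.    0.51 -0.15]
phi -54.4
-54.4 t 20.53 p [ 0.5272 -0.1814  0.1401] w 0.0125 F [-1.  -0.9 23.8] M [-0.02  0.42 -0.14]
phi -64.4
-64.4 t 20.88 p [ 0.5272 -0.1814  0.1401] w 0.0128 F [-0.7 -1.6 23.4] M [-0.03  0.38 -0.17]
phi -74.5
-74.4 t 21.23 p [ 0.5271 -0.1815  0.1401] w 0.0134 F [-1.3 -1.  23.8] M [-0.02  0.46 -0.13]
phi -84.5
-84.4 t 21.58 p [ 0.5271 -0.1815  0.1401] w 0.0126 F [-1.4 -0.6 23.1] M [ 0.01  0.38 -0.19]
phi -94.5
-94.4 t 21.93 p [ 0.5271 -0.1814  0.1401] w 0.013 F [-1.   0.2 23. ] M [ 0.14  0.34 -0.18]
```

View pics/c8.png

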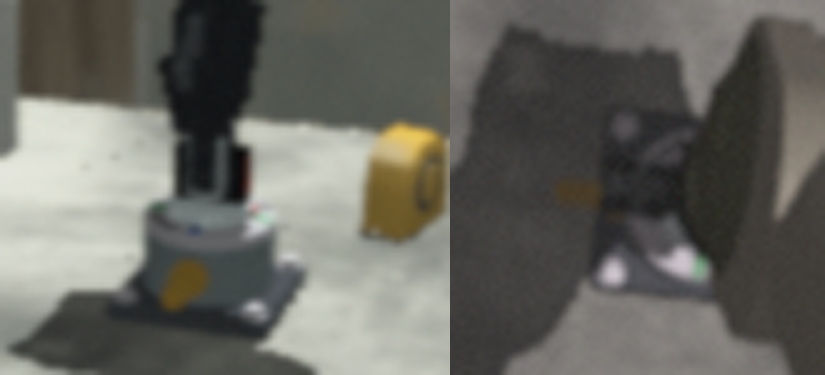

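The collar is flush, and the red dot (side crop (253,210)) is by the green mark (265,217). I haven't felt the stop yet, so I'll turn in small steps until it shows.

```bash
python3 - <<'E'
from P import *
a=SX-180
for k in (2,4,6,8):
    robot.goto([*SC,.1382],ori(a-k)); robot.hold(.1); st(a-k)
    if abs(robot.get_moment()[2])>.6: print("stop"); break
robot.hold(.5); st("final"); print(np.abs(robot.get_joint_velocities()).max().round(4))
snap("side","7")
E
python3 - <<'E'
from H import *
d=load("side7"); cv2.imwrite("pics/c9.png",crop(d,315,165,50,55,9))
W=cloud(d);a=np.hypot(W[...,0]-.526,W[...,1]+.181)
E
```

```text
-96.4 t 22.38 p [ 0.5272 -0.1813  0.1401] w 0.0129 F [-1.3  0.4 23.3] M [0.22 0.34 0.12]
-98.4 t 22.73 p [ 0.5272 -0.181   0.1401] w 0.0128 F [-0.5  0.1 23.2] M [0.32 0.34 0.61]
stop
final t 23.23 p [ 0.5272 -0.181   0.1401] w 0.0129 F [-1.1  0.3 23.8] M [0.25 0.31 0.61]
0.0015
```

View pics/c9.png

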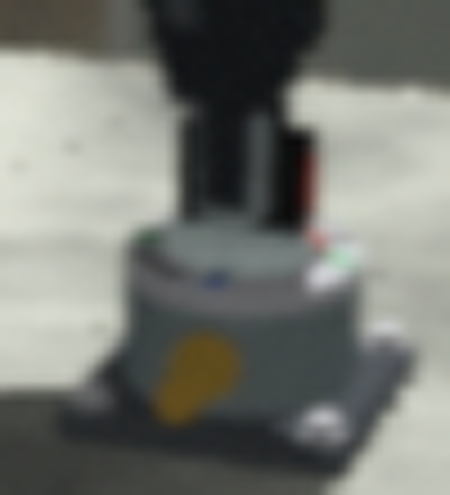

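The turn has met the stop: the moment reversed from -0.18 to +0.61 N m. The collar is flush and about 24 N of press is steady, so I'm handing in.

```bash
python3 - <<'E'
from P import *
robot.close_job(); st("closed")
E
```

```text
the job is handed in; nothing more can be done
the job is handed in; nothing more can be done
```

I did every step and handed the job in at about 23 s of the 51 s allowed. No verdict was reported.

- **Showing the dots:** I gripped the plug by its wing bar with 70 N and showed red, then yellow. Each was held for over a second, and nothing touched the lens. In the side view the dots were about 0.11 m high, with the plug axis about 56 mm from the glass. The lens angle read between 3 and 5.5 degrees depending on the camera; I used 4, well inside the 17-degree tolerance.
- **Fitting the plug:** It went through the slots without catching and met the spring at the expected height. I pressed it until it stopped moving down, then turned it clockwise about 94 degrees. The twist reading reversed from -0.18 to +0.61 N m there, which I took as the stop.
- **Last checks:** The plug was still gripped (fingers 12.9 mm apart) and pressed down with about 24 N, with the arm still. The collar looked flush and the red dot was by the green mark. The gripper was about 1 mm off the mouth centre I measured.
- **Not checked:** The top camera's view of the block was mostly blocked by the arm at the end, so flushness and lug angle rest on the side view and the force readings. I saw no contact with the bystanders but did not re-measure their positions.

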